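Sweep the slotted weights into the tray

TASK

Three brass slotted weights have been left lying about the laboratory bench. Use the fingers like a broom: gently sweep all three along the bench top into the open-fronted wooden tray, so that each lies flat and wholly inside its front edge. Do not pinch, pick up, tip or flick any weight, and leave the dry cell, the multimeter and the thermometer where they are.

Things in the scene. Friction and masses are not known exactly. Their poses are not given: they have to be found in the camera images.
- weight_1: Slotted brass weight 1 of three alike: a flat disc 36 mm in diameter and 12 mm high, about 100 g, lying flat on the dark bench and free to slide. Origin at the centre of its underside (6 mm below its middle), z up; the slot on its top is only a mark.
- weight_2: Slotted brass weight 2 of three alike: a flat disc 36 mm in diameter and 12 mm high, about 100 g, lying flat on the dark bench and free to slide. Origin at the centre of its underside (6 mm below its middle), z up; the slot on its top is only a mark.
- weight_3: Slotted brass weight 3 of three alike: a flat disc 36 mm in diameter and 12 mm high, about 100 g, lying flat on the dark bench and free to slide. Origin at the centre of its underside (6 mm below its middle), z up; the slot on its top is only a mark.
- tray: Wooden tray fixed to the bench, 120 mm deep (its x) by 180 mm wide (its y) outside: three walls 26 mm high, 10 mm thick; green floor level with the bench, no sill, so weights slide straight in. Origin at the centre of this outline at bench height. The open mouth, facing its -x, is at x = -60 mm; inner faces: side walls y = +80 and -80 mm, back wall x = +50 mm.
- cell: Blue and copper dry cell standing upright among the weights, a cylinder 34 mm in diameter and 61 mm high, 140 g, loose. Origin at the centre of its underside. To be left alone.
- multimeter: Yellow hand multimeter lying face up to the right of the weights, 126 mm (its x) by 70 mm (its y) by 35 mm high with its dial, loose. Origin at the centre of its underside. To be left alone.
- thermometer: Thermometer on a yellow board lying flat beyond the weights, 42 mm (its x) by 200 mm (its y) by 13 mm high, loose. Origin at the centre of its underside. To be left alone.
Not all that is in view belongs to the job. Several things look just like the tray: the one meant starts nearest to the robot's base.

How it is judged (in metres and radians):
At the end, for the whole second after the job is handed in: All three weights lie flat and at rest on the bench between the tray's walls, wholly inside the line of its open front (3 mm of overhang is forgiven); the dry cell stands, and it, the multimeter and the thermometer are within 10 mm of where they began (x of weight_1 in the frame of tray between -0.045 and 0.05 m and y of weight_1 in the frame of tray between -0.08 and 0.08 m and height (world z) of each of weight_1, weight_2, weight_3 below 0.005 m and angle between each of weight_1, weight_2, weight_3, cell's own z axis and vertical below 0.15 rad and linear speed of each of weight_1, weight_2, weight_3 below 0.01 m/s and x of weight_2 in the frame of tray between -0.045 and 0.05 m and y of weight_2 in the frame of tray between -0.08 and 0.08 m and x of weight_3 in the frame of tray between -0.045 and 0.05 m and y of weight_3 in the frame of tray between -0.08 and 0.08 m and distance of each of cell, multimeter, thermometer from where it was at the start of the episode below 0.01 m); the robot touches nothing.
It fails at once if a weight is pinched or pressed hard by the fingers (over 25 N) (contact force between the fingers and weight_1 above 25 N or contact force between the fingers and weight_2 above 25 N or contact force between the fingers and weight_3 above 25 N).
It fails at once if a weight is lifted more than 8 mm off the bench or tipped more than about 25 degrees (height (world z) of any of weight_1, weight_2, weight_3 above 0.008 m or angle between any of weight_1, weight_2, weight_3's own z axis and vertical above 0.45 rad).
It fails at once if a weight is flicked (faster than 0.6 m/s) (linear speed of any of weight_1, weight_2, weight_3 above 0.6 m/s).
It fails at once if the dry cell, multimeter or thermometer is moved more than 10 mm or the cell is tipped (distance of any of cell, multimeter, thermometer from where it was at the start of the episode above 0.01 m or angle between cell's own z axis and vertical above 0.3 rad).
It also fails if it takes over 72 s, if anything falls off the work surface, if the arm or the gripper's body presses on something with over 40 N, if the wrist force passes 120 N, or if a joint passes its speed limit or range.

ROBOT

A 7-joint arm with a two-finger parallel gripper is mounted at the origin on the work surface. World frame = base frame: x ahead of the robot, y to its left, z up, the work surface at z = 0. Lengths are in m, angles in degrees, forces in N, time in s.
With the tool pointing down it reaches from about 0.425 to 0.875 m from the base axis. Payload 4.7 kg.
Tool frame: the origin (TCP) lies at the very end of the fingers, on their centre line; the grasp point (between the pads) lies 19 mm behind it (env.grasp_offset is the distance from the TCP to the grasp point, in m); z points along the fingers, y is the line along which they close (so a half turn about z gives the same grasp; the last joint's range is limited). The gripper opens to 87 mm and grips with 3 to 60 N. Pads are 19 mm wide; open, the fingers measure 117 mm over their backs; the gripper's body (75 mm by 190 mm) begins 51 mm behind the grasp point.
Start: joints at [0.808, 18.392, -4.016, 83.108, 1.295, 78.541, -3.26], TCP at [0.65, -0, 0.223] pointing down, gripper open.
Joint ranges: [-163.93, 163.93], [-17.29, 119.83], [-79.2, 71.16], [3.27, 140.29], [-89.18, 269.18], [5.43, 117.66], [-154.24, 154.24]. Speed limits (degrees/s): [147.25, 147.25, 180, 180, 180, 180, 180].

INTERFACE

Orientations are given as [roll, pitch, yaw] about the fixed x, y, z axes, in that order (R = Rz(yaw) Ry(pitch) Rx(roll)).
In Python, from cell import env gives the robot as it stands. The module is installed in compiled form; this text tells all that it offers.
- The arm moves only by the tool drive_tool, never from a script. Its argument "moves" is one flat list of numbers, 5 for each row, row after row: the shift along the tool's x, y, z in units of 40 mm (1.0 is 40 mm), then the turn about the tool's z in units of 10 degrees (1.0 is 10 degrees), then the finger opening in mm, from 0 to 87. A call has 1 to 5 rows; each row is the pose to reach, as a shift and turn from the pose commanded when the call began, along the tool's axes at that moment; what a row does not reach only later rows make up. A row lasts 1/8 s, in which the tool goes at most 62.5 mm and 10.7 degrees, less where a joint would pass 70% of its speed; a pose out of reach is approached as far as the arm can. A call with a gripper value outside its range is refused whole. The fingers move at their own pace and stop on an object; "squeeze" is the grip in N (left out, the last holds). Time passes only in rows, so rows that repeat a pose let the fingers close. It gives the time, the measured TCP pose, the force, the opening and the grip force at its end, in the units of the state.
- env.get_obs(): the state, without advancing time (a new reading comes with each control period).
- env.read_camera(name): name is "scene" or "side" or "wrist"; returns (picture, depth): 384x512x3 uint8, red, green, blue; 384x512 float32, m along the optical axis (not along the pixel's ray), 0 where there is no reading.
- env.camera_model(name): a dict with "K" (3x3 intrinsics, pixels), "rvec" (rotation vector, rad) and "tvec" (3), from world to camera coordinates, as OpenCV has them; the wrist camera has in their place "tool_from_camera" (4x4, takes a point from camera to tool coordinates, whose origin is the TCP and whose axes are the flange's). Camera axes: x right, y down, z forward; pixel columns grow to the right and rows downward; lengths in m; the calibration is good to about 2 mm. A picture is of the moment at which its call begins: read the wrist's pose just before it. camera_model takes no time and is no camera call.
- env.sign_off(): hands the job in; it is judged then, once.
The state is a dict: "time_s": time; "qpos": joint angles; "joint_velocities": joint speeds; "effort": joint torques, N m; "tool_pos": TCP position; "tool_rot": TCP orientation; "force": force on the tool from outside, world axes, zero at the start; "wrist_torque": the same for the moment, N m; "grip_width": finger opening in m; "grasp_force": force on a finger pad.
Only numpy, scipy, OpenCV 4.12 (cv2) and the standard library are available. Lean on these libraries where they do the work, as an engineer would, in place of code of your own. Each camera call takes 0.05 s, during which the arm holds its last target. There are 200 camera calls.

## Working session

There is one attempt and no reset: what is moved stays moved. The work goes in short steps, Python scripts to look and compute and a tool call to move; the robot and the scene stay as the last step left them, time stands still between calls to the robot, and variables do not carry over. Pictures are saved under pics/ and viewed, at most 10 in all, crops included, and the job is handed in when it is done.

Besides the shell and the picture viewer there is one more tool, called as name(argument=value, ...) on one line, values as JSON. drive_tool: Moves the arm, as the interface text tells. Its arguments: {"type":"object","properties":{"moves":{"type":"array","items":{"type":"number"}},"squeeze":{"type":"number"}},"required":["moves"]}

```bash
mkdir -p pics
cat > h.py <<'E'
import numpy as np, cv2
from cell import env
def world(name,d=None):
    im,dep=env.read_camera(name); m=env.camera_model(name); K=np.array(m["K"])
    v,u=np.mgrid[:384,:512]
    c=np.stack([(u-K[0,2])/K[0,0]*dep,(v-K[1,2])/K[1,1]*dep,dep],-1)
    R=cv2.Rodrigues(np.array(m["rvec"],float))[0]; t=np.array(m["tvec"]).ravel()
    P=(c-t)@R
    P[dep==0]=np.nan
    return im,P
E
python3 - <<'E'
from h import *
o=env.get_obs(); print(o["tool_pos"],o["tool_rot"],o["time_s"])
for n in("scene","side"):
    im,P=world(n); np.savez("%s0.npz"%n,im=im,P=P); cv2.imwrite(f"pics/{n}0.png",im[...,::-1])
E
```

```text
[ 6.49448421e-01 -3.98685302e-05  2.21465524e-01] [-1.79892128e+02  6.85823670e-03  9.00046357e+01] 0.0
```

View pics/scene0.png

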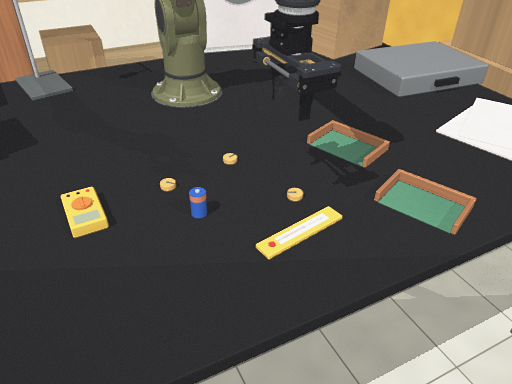

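View pics/side0.png

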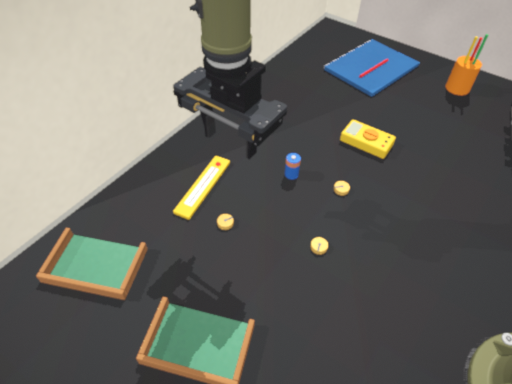

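The scene view shows weights at about (168,184), (230,158) and (295,194), the cell at (198,203), the multimeter at (84,211) and the thermometer at (300,232). The tray nearer the base is at (347,143), and in the side view at (197,343) with its mouth toward the top of the picture. Next I measure them all.

Run:
```python
from h import *
for n in("scene","side"):
    z=np.load(n+"0.npz"); im,P=z["im"],z["P"]
    H=cv2.cvtColor(im,cv2.COLOR_RGB2HSV); h,s,v=H[...,0].astype(int),H[...,1],H[...,2]
    ok=(s>90)&(v>60)&np.isfinite(P[...,2])&(P[...,2]>-.02)&(P[...,2]<.08)&(P[...,0]>.2)&(P[...,0]<1.1)
    print(n)
    for nm,lo,hi in(("yel",13,32),("blue",105,130),("green",60,95),("wood",3,12)):
        m=(ok&(h>=lo)&(h<=hi)).astype(np.uint8)
        k,l,st,c=cv2.connectedComponentsWithStats(m)
        for i in range(1,k):
            if st[i,4]<40: continue
            q=P[l==i]; r=cv2.minAreaRect((q[:,:2]*1000).astype(np.float32))
            print(nm,c[i].round(),st[i,4],"zmed %.3f"%np.median(q[:,2]),"rect",np.round(r[0]),np.round(r[1]),round(r[2],1))
            if nm in("green","yel","wood") and st[i,4]>250: print("   box",cv2.boxPoints(r).round().tolist())
```

```text
scene
yel [230. 159.] 143 zmed 0.011 rect [445. -40.] [36. 52.] 53.1
yel [167. 184.] 174 zmed 0.011 rect [ 484. -216.] [35. 52.] 64.8
yel [ 84. 211.] 1414 zmed 0.027 rect [ 496. -407.] [171.  75.] 2.3
   box [[410.0, -373.0], [412.0, -448.0], [583.0, -441.0], [580.0, -366.0]]
yel [295. 194.] 186 zmed 0.011 rect [644.  32.] [36. 56.] 47.4
yel [297. 233.] 1184 zmed 0.010 rect [755. -22.] [ 53. 213.] 10.8
   box [[709.0, 78.0], [749.0, -131.0], [801.0, -121.0], [761.0, 88.0]]
blue [197. 192.] 121 zmed 0.058 rect [ 574. -176.] [ 34. 115.] 70.7
blue [198. 209.] 257 zmed 0.019 rect [ 602. -185.] [36. 61.] 71.7
green [336. 140.] 351 zmed 0.001 rect [501. 253.] [112. 110.] 21.0
   box [[429.0, 284.0], [469.0, 182.0], [573.0, 222.0], [534.0, 324.0]]
green [366. 154.] 46 zmed 0.001 rect [577. 283.] [ 22. 107.] 30.5
green [420. 205.] 1467 zmed 0.001 rect [800. 264.] [158. 111.] 23.8
   box [[705.0, 283.0], [750.0, 182.0], [894.0, 246.0], [849.0, 347.0]]
wood [353. 139.] 1013 zmed 0.017 rect [501. 282.] [208. 170.] 21.4
   box [[373.0, 323.0], [435.0, 165.0], [629.0, 241.0], [567.0, 399.0]]
wood
[... 1205 characters left out ...]
40.0], [590.0, 359.0]]
blue [372.  67.] 2797 zmed 0.014 rect [ 658. -755.] [289. 201.] 79.0
blue [293. 157.] 113 zmed 0.058 rect [ 624. -221.] [39. 96.] 31.3
blue [291. 173.] 176 zmed 0.016 rect [ 613. -193.] [37. 46.] 25.0
green [ 85. 263.] 1688 zmed 0.001 rect [808. 260.] [144.  97.] 24.3
   box [[722.0, 275.0], [762.0, 187.0], [893.0, 246.0], [853.0, 334.0]]
green [194. 338.] 3863 zmed 0.000 rect [526. 258.] [152. 103.] 21.3
   box [[437.0, 278.0], [474.0, 183.0], [615.0, 238.0], [578.0, 333.0]]
wood [457.  84.] 68 zmed 0.000 rect [ 402. -850.] [ 78. 185.] 6.9
wood [292. 164.] 42 zmed 0.047 rect [ 625. -194.] [31. 64.] 68.7
wood [164. 370.] 64 zmed -0.000 rect [537. 336.] [110.   6.] 19.0
```

```bash
cat >> h.py <<'E'
def ray(name,uv,z):
    m=env.camera_model(name); K=np.array(m["K"]); R=cv2.Rodrigues(np.array(m["rvec"],float))[0]; t=np.array(m["tvec"]).ravel()
    d=np.c_[np.atleast_2d(uv),np.ones(len(np.atleast_2d(uv)))]@np.linalg.inv(K).T@R; c=-R.T@t
    return c+d*((z-c[2])/d[:,2])[:,None]
E
python3 - <<'E'
from h import *
S={}
for n,seeds in(("scene",[(230,159),(167,184),(295,194)]),("side",[(319,245),(342,188),(225,222)])):
    im=np.load(n+"0.npz")["im"]; H=cv2.cvtColor(im,cv2.COLOR_RGB2HSV)
    m=cv2.inRange(H,(10,80,50),(35,255,255))
    for i,s in enumerate(seeds):
        w=np.zeros_like(m); cv2.circle(w,s,15,255,-1)
        c=max(cv2.findContours(m&w,0,1)[0],key=cv2.contourArea).reshape(-1,2).astype(float)
        (x,y),wh,a=cv2.minAreaRect((ray(n,c,.008)[:,:2]*1000).astype(np.float32)); print(n,"abc"[i],round(x),round(y),np.round(wh))
        S.setdefault(i,[]).append((x,y))
    m2=cv2.inRange(H,(100,90,40),(130,255,255)); w=np.zeros_like(m2); cv2.circle(w,(198,203) if n=="scene" else (292,167),22,255,-1)
    p=np.argwhere(m2&w)[:,::-1]; print("cell bottom/top",ray(n,p[p[:,1]==p[:,1].max()].mean(0),0)[0].round(3),ray(n,p[p[:,1]==p[:,1].min()].mean(0),.061)[0].round(3))
# tray: side floor corners
im=np.load("side0.npz")["im"]; H=cv2.cvtColor(im,cv2.COLOR_RGB2HSV); g=cv2.inRange(H,(60,90,30),(95,255,255)); w=np.zeros_like(g); cv2.circle(w,(194,338),75,255,-1); w[:290]=0
c=np.argwhere(g&w)[:,::-1].astype(float); q=ray("side",c,0)[:,:2]*1000
print("green rect",cv2.minAreaRect(q.astype(np.float32)))
ey=np.array([-.930,-.366]);ex=np.array([-.366,.930])
T=np.array([522,266]); tgt=[(20,-40),(15,0),(-5,45)]
for i in range(3):
    p=np.mean(S[i],0); e=T+tgt[i][0]*ex+tgt[i][1]*ey; d=e-p; L=np.hypot(*d); d/=L
    print("abc"[i],p.round(),"tgt",e.round(),"yaw",np.degrees(np.arctan2(d[1],d[0])).round(1),"L",L.round(),"start",(p-50*d).round(),"end tool",(e-24*d).round())
E
```

```text
scene a 454 -45 [36. 52.]
scene b 493 -220 [37. 54.]
scene c 653 26 [36. 53.]
cell bottom/top [ 0.627 -0.196  0.   ] [ 0.603 -0.184  0.061]
side a 448 -45 [39. 47.]
side b 488 -219 [42. 48.]
side c 649 26 [38. 47.]
cell bottom/top [ 0.602 -0.177 -0.   ] [ 0.62  -0.203  0.061]
green rect ((525.3705444335938, 257.71484375), (152.72296142578125, 101.69164276123047), 21.391809463500977)
a [451. -45.] tgt [552. 299.] yaw 73.7 L 359.0 start [437. -93.] end tool [545. 276.]
b [ 490. -220.] tgt [517. 280.] yaw 87.0 L 500.0 start [ 488. -270.] end tool [515. 256.]
c [651.  26.] tgt [482. 245.] yaw 127.7 L 276.0 start [681. -13.] end tool [497. 226.]
```

drive_tool(moves=[-0.4, -1.0, 0.6, 0.4, 24, -0.9, -2.1, 1.2, 0.8, 24, -1.4, -3.2, 1.8, 1.2, 24, -1.9, -4.3, 2.4, 1.63, 24, -2.33, -5.32, 3, 1.63, 24], squeeze=5)

```text
time_s: 0.72
tool_pos: [0.4353, -0.094, 0.1015]
tool_rot: [-180.0, 0.0, 73.6]
force: [-0.3, -0.6, -0.2]
grip_width: 0.0448
grasp_force: 0.0
```

drive_tool(moves=[0, 0, 0, 0, 24, 0, 0, 0.6, 0, 24, 0, 0, 1.2, 0, 24, 0, 0, 1.5, 0, 24, 0, 0, 1.5, 0, 24])

```text
time_s: 1.35
tool_pos: [0.4372, -0.0929, 0.0422]
tool_rot: [-179.9, 0.0, 73.7]
force: [1.1, 0.7, 0.8]
grip_width: 0.0241
grasp_force: 0.0
```

drive_tool(moves=[0, 0, 0.3, 0, 24, 0, 0, 0.6, 0, 24, 0, 0, 0.8, 0, 24, 0, 0, 0.92, 0, 24, 0, 0, 0.92, 0, 24])

```text
time_s: 1.98
tool_pos: [0.437, -0.0932, 0.0054]
tool_rot: [-180.0, 0.0, 73.7]
force: [0.1, 0.6, -0.2]
grip_width: 0.0239
grasp_force: 0.0
```

Run:
```python
from h import *
im,_=env.read_camera("wrist"); cv2.imwrite("pics/w1.png",im[...,::-1]); print(env.get_obs()["tool_pos"])
```

```text
[ 0.43725284 -0.09324112  0.00574159]
```

View pics/w1.png

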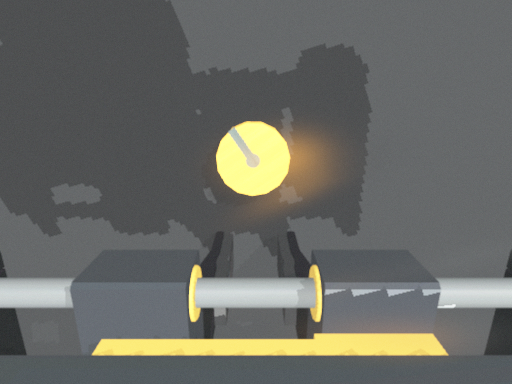

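The wrist view shows weight a at (253,158), centred ahead of the finger gap (tips near columns 217–300). I'll start the push.

drive_tool(moves=[0.2, 0, 0, 0, 24, 0.4, 0, 0, 0, 24, 0.6, 0, 0, 0, 24, 0.85, 0, 0, 0, 24, 1.15, 0, 0, 0, 24])

```text
time_s: 2.65
tool_pos: [0.4504, -0.0485, 0.0058]
tool_rot: [180.0, 0.0, 73.7]
force: [-0.1, -0.5, -0.7]
grip_width: 0.024
grasp_force: 0.4
```

drive_tool(moves=[0.35, 0, 0, 0, 24, 0.75, 0, 0, 0, 24, 1.15, 0, 0, 0, 24, 1.55, 0, 0, 0, 24, 2.0, 0, 0, 0, 24])

```text
time_s: 3.28
tool_pos: [0.4728, 0.0287, 0.0057]
tool_rot: [180.0, 0.0, 73.7]
force: [0.2, -0.6, 0.8]
grip_width: 0.0242
grasp_force: 0.4
```

drive_tool(moves=[0.5, 0, 0, 0, 24, 1.0, 0, 0, 0, 24, 1.5, 0, 0, 0, 24, 2.0, 0, 0, 0, 24, 2.5, 0, 0, 0, 24])

```text
time_s: 3.9
tool_pos: [0.5007, 0.1249, 0.0057]
tool_rot: [-180.0, 0.0, 73.7]
force: [-0.6, -1.3, 1.1]
grip_width: 0.024
grasp_force: 0.5
```

Run:
```python
from h import *
im,_=env.read_camera("wrist"); cv2.imwrite("pics/w2.png",im[...,::-1]); print(env.get_obs()["tool_pos"])
```

```text
[0.50148909 0.12847914 0.00599527]
```

View pics/w2.png

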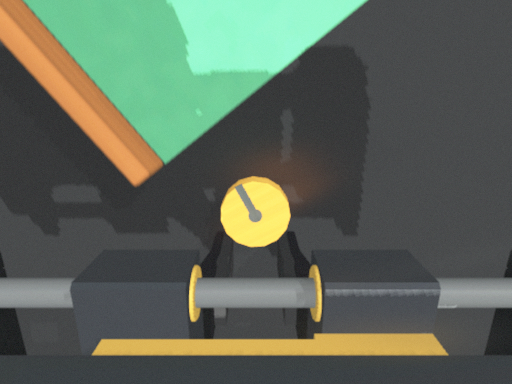

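Weight a sits in the finger cradle at (255,212), and the wall end at (150,175) clears to the left. I'll carry on into the tray.

drive_tool(moves=[0.4, 0, 0, 0, 24, 0.9, 0, 0, 0, 24, 1.4, 0, 0, 0, 24, 1.9, 0, 0, 0, 24, 2.4, 0, 0, 0, 24])

```text
time_s: 4.58
tool_pos: [0.5279, 0.2173, 0.0057]
tool_rot: [-180.0, -0.0, 73.7]
force: [0.2, -1.4, -0.2]
grip_width: 0.0241
grasp_force: 0.5
```

drive_tool(moves=[0.45, 0, 0, 0, 24, 0.85, 0, 0, 0, 24, 1.2, 0, 0, 0, 24, 1.4, 0, 0, 0, 24, 1.5, 0, 0, 0, 24])

```text
time_s: 5.2
tool_pos: [0.5445, 0.2736, 0.0057]
tool_rot: [-180.0, 0.0, 73.7]
force: [-0.2, -0.8, 0.1]
grip_width: 0.0238
grasp_force: 0.6
```

drive_tool(moves=[0, 0, 0, 0, 24, -0.3, 0, 0, 0, 24, -0.6, 0, -0.4, 0, 24, -0.6, 0, -1.4, 0, 24, -0.6, 0, -2.5, 0, 24])

```text
time_s: 5.82
tool_pos: [0.5374, 0.2486, 0.1076]
tool_rot: [-180.0, 0.0, 73.6]
force: [-0.7, 0.4, -0.5]
grip_width: 0.0238
grasp_force: 0.0
```

Run:
```python
from h import *
im,_=env.read_camera("side"); cv2.imwrite("pics/s2.png",im[...,::-1]); print(env.get_obs()["tool_pos"])
```

```text
[0.54115024 0.25073127 0.11479276]
```

View pics/s2.png

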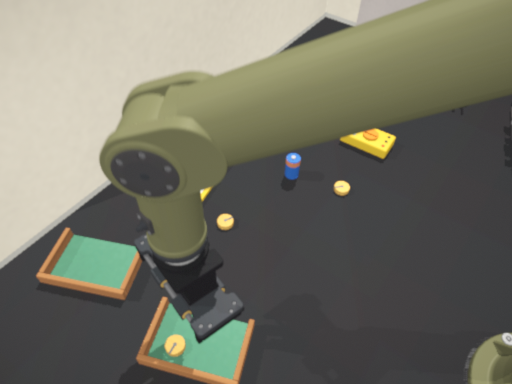

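Weight a lies inside the tray at (175,345), and everything else is undisturbed. Weight b is next.

drive_tool(moves=[-0.8, 0.15, 0, 0, 24, -2.0, 0.4, 0, -0.3, 24, -3.3, 0.65, 0, -0.6, 24, -4.6, 0.9, 0, -1.0, 24, -5.9, 1.15, 0, -1.33, 24])

```text
time_s: 6.5
tool_pos: [0.5152, 0.0083, 0.107]
tool_rot: [179.9, -0.0, 87.0]
force: [1.6, -0.3, -0.6]
grip_width: 0.0238
grasp_force: 0.0
```

Run:
```python
from h import *
o=env.get_obs();print(o["tool_pos"],o["tool_rot"])
```

```text
[0.51517078 0.00829649 0.10700874] [ 1.79881822e+02 -4.14644581e-03  8.70455483e+01]
```

drive_tool(moves=[-1.3, -0.06, 0, 0, 24, -2.8, -0.12, 0, 0, 24, -4.3, -0.2, 0, 0, 24, -5.8, -0.26, 0, 0, 24, -7.06, -0.32, 0, 0, 24])

```text
time_s: 7.12
tool_pos: [0.4868, -0.2737, 0.1072]
tool_rot: [179.9, 0.0, 86.9]
force: [1.2, -0.1, -0.4]
grip_width: 0.0242
grasp_force: 0.0
```

drive_tool(moves=[0, 0, 0, 0, 24, 0, 0, 0.6, 0, 24, 0, 0, 1.4, 0, 24, 0, 0, 1.9, 0, 24, 0, 0, 2.1, 0, 24])

```text
time_s: 7.75
tool_pos: [0.4873, -0.2692, 0.0212]
tool_rot: [-179.9, -0.1, 87.0]
force: [-0.4, 0.1, 0.9]
grip_width: 0.0237
grasp_force: 0.0
```

Run:
```python
from h import *
im,_=env.read_camera("wrist"); cv2.imwrite("pics/w3.png",im[...,::-1]); print(env.get_obs()["tool_pos"])
```

```text
[ 0.48724769 -0.26933489  0.02084788]
```

View pics/w3.png

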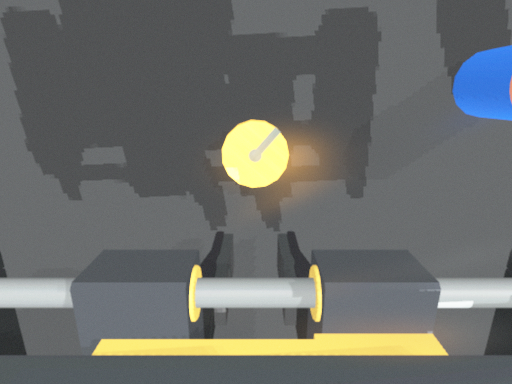

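Weight b is centred at (255,154), with the cell well off to the right at (490,85). I'll lower and push.

drive_tool(moves=[0, 0, 0.2, 0, 24, 0, 0, 0.39, 0, 24, 0.2, 0, 0.39, 0, 24, 0.4, 0, 0.39, 0, 24, 0.6, 0, 0.39, 0, 24])

```text
time_s: 8.43
tool_pos: [0.4897, -0.2456, 0.0065]
tool_rot: [180.0, -0.0, 87.0]
force: [0.5, 0.4, 0.7]
grip_width: 0.0242
grasp_force: 0.0
```

drive_tool(moves=[0.22, 0, 0, 0, 24, 0.45, 0, 0, 0, 24, 0.75, 0, 0, 0, 24, 1.1, 0, 0, 0, 24, 1.5, 0, 0, 0, 24])

```text
time_s: 9.05
tool_pos: [0.4926, -0.1856, 0.0063]
tool_rot: [180.0, 0.0, 87.0]
force: [0.3, -0.8, 1.4]
grip_width: 0.0237
grasp_force: 0.6
```

drive_tool(moves=[0.5, 0, 0, 0, 24, 1.0, 0, 0, 0, 24, 1.5, 0, 0, 0, 24, 2.0, 0, 0, 0, 24, 2.5, 0, 0, 0, 24])

```text
time_s: 9.68
tool_pos: [0.4976, -0.0852, 0.0062]
tool_rot: [180.0, 0.0, 87.0]
force: [0.4, -0.9, 0.4]
grip_width: 0.0241
grasp_force: 0.6
```

drive_tool(moves=[0.5, 0, 0, 0, 24, 1.0, 0, 0, 0, 24, 1.5, 0, 0, 0, 24, 2.0, 0, 0, 0, 24, 2.5, 0, 0, 0, 24])

```text
time_s: 10.3
tool_pos: [0.5025, 0.0145, 0.0062]
tool_rot: [-180.0, 0.0, 87.0]
force: [0.3, -1.4, 1.3]
grip_width: 0.024
grasp_force: 0.7
```

drive_tool(moves=[0.5, 0, 0, 0, 24, 1.0, 0, 0, 0, 24, 1.5, 0, 0, 0, 24, 2.0, 0, 0, 0, 24, 2.5, 0, 0, 0, 24])

```text
time_s: 10.92
tool_pos: [0.5074, 0.1142, 0.0061]
tool_rot: [-180.0, 0.0, 87.0]
force: [-0.3, -0.9, 0.7]
grip_width: 0.0243
grasp_force: 0.8
```

Run:
```python
from h import *
im,_=env.read_camera("wrist"); cv2.imwrite("pics/w4.png",im[...,::-1]); print(env.get_obs()["tool_pos"])
```

```text
[0.5074628  0.11794193 0.00629115]
```

View pics/w4.png

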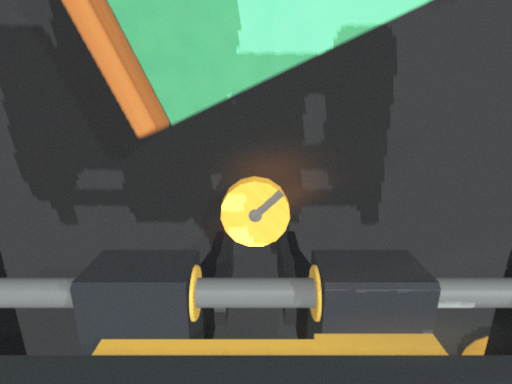

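Weight b is cradled at (255,212) and the wall end at (155,130) clears. Weight c shows at the lower right edge.

drive_tool(moves=[0.4, 0, 0, 0, 24, 0.8, 0, 0, 0, 24, 1.2, 0, 0, 0, 24, 1.6, 0, 0, 0, 24, 2.0, 0, 0, 0, 24])

```text
time_s: 11.6
tool_pos: [0.5123, 0.1941, 0.0061]
tool_rot: [-180.0, 0.0, 87.0]
force: [-0.1, -1.1, 0.7]
grip_width: 0.0239
grasp_force: 0.6
```

drive_tool(moves=[0.4, 0, 0, 0, 24, 0.8, 0, 0, 0, 24, 1.15, 0, 0, 0, 24, 1.4, 0, 0, 0, 24, 1.57, 0, 0, 0, 24])

```text
time_s: 12.22
tool_pos: [0.5156, 0.2562, 0.0061]
tool_rot: [-180.0, 0.0, 87.0]
force: [-0.5, -1.9, 0.9]
grip_width: 0.0243
grasp_force: 0.7
```

drive_tool(moves=[0, 0, 0, 0, 24, -0.3, 0, 0, 0, 24, -0.6, 0, -0.4, 0, 24, -0.6, 0, -1.4, 0, 24, -0.6, 0, -2.5, 0, 24])

```text
time_s: 12.85
tool_pos: [0.5143, 0.2298, 0.1079]
tool_rot: [-180.0, 0.0, 86.9]
force: [1.2, 0.3, 0.1]
grip_width: 0.0239
grasp_force: 0.0
```

Run:
```python
from h import *
im,_=env.read_camera("side"); o=env.get_obs(); print(o["tool_pos"],o["tool_rot"][2])
H=cv2.cvtColor(im,cv2.COLOR_RGB2HSV); m=cv2.inRange(H,(14,120,120),(32,255,255)); np.save("s3.npy",im)
T=np.array([522,266]);B=np.array([[-.366,.930],[-.930,-.366]])
for c in cv2.findContours(m,0,1)[0]:
    if 120<cv2.contourArea(c)<600:
        q=cv2.minAreaRect(c)[0]; w=ray("side",[q],.008)[0,:2]*1000; print(np.round(q),w.round(),"tray",(B@(w-T)).round())
```

```text
[0.51809096 0.23187641 0.11496128] 86.88770940990595
[185. 347.] [532. 287.] tray [ 16. -17.]
[373. 140.] [ 500. -418.] tray [-628.  271.]
```

drive_tool(moves=[-0.7, 0.5, 0, -0.5, 24, -1.9, 1.4, 0, -1.4, 24, -3.2, 2.4, 0, -2.3, 24, -4.6, 3.5, 0, -3.2, 24, -5.9, 4.48, 0, -4.07, 24])

```text
time_s: 13.52
tool_pos: [0.6739, -0.0045, 0.1076]
tool_rot: [179.9, 0.1, 127.9]
force: [0.4, 1.5, -0.9]
grip_width: 0.0243
grasp_force: 0.0
```

drive_tool(moves=[0, 0, 0, 0, 24, 0, 0, 0, 0, 24, 0, 0, 0.6, 0, 24, 0, 0, 1.4, 0, 24, 0, 0, 1.8, 0, 24])

```text
time_s: 14.15
tool_pos: [0.6711, 0.0007, 0.033]
tool_rot: [-179.9, -0.1, 127.8]
force: [0.6, 0.5, -0.0]
grip_width: 0.0241
grasp_force: 0.0
```

Run:
```python
from h import *
im,_=env.read_camera("wrist"); cv2.imwrite("pics/w5.png",im[...,::-1]); o=env.get_obs(); print(o["tool_pos"],o["tool_rot"])
```

```text
[6.70334869e-01 2.45097150e-04 3.11214354e-02] [-179.81395833   -0.18370913  127.80994344]
```

View pics/w5.png

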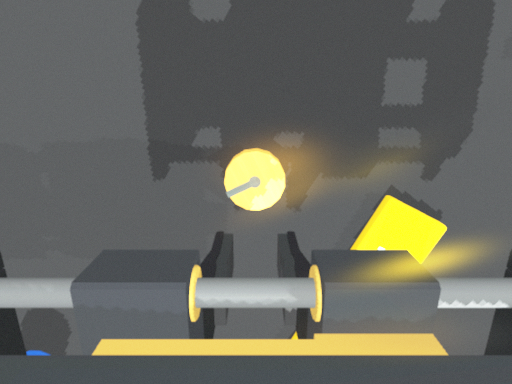

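Weight c is centred at (255,180), and the thermometer's near corner is at (390,200), off to the right. I'll back off 16 mm, lower and push.

drive_tool(moves=[-0.2, 0, 0, 0, 24, -0.4, 0, 0, 0, 24, -0.4, 0, 0.3, 0, 24, -0.4, 0, 0.55, 0, 24, -0.4, 0, 0.66, 0, 24])

```text
time_s: 14.82
tool_pos: [0.6816, -0.0137, 0.0063]
tool_rot: [-179.9, -0.1, 127.7]
force: [-0.5, -1.2, -0.1]
grip_width: 0.0242
grasp_force: 0.0
```

drive_tool(moves=[0, 0, 0, 0, 24, 0.2, 0, 0, 0, 24, 0.4, 0, 0, 0, 24, 0.6, 0, 0, 0, 24, 0.8, 0, 0, 0, 24])

```text
time_s: 15.45
tool_pos: [0.6629, 0.0118, 0.008]
tool_rot: [180.0, 0.0, 127.7]
force: [0.8, -1.3, -0.5]
grip_width: 0.0241
grasp_force: 0.4
```

drive_tool(moves=[0.25, 0, 0, 0, 24, 0.55, 0, 0, 0, 24, 0.95, 0, 0, 0, 24, 1.35, 0, 0, 0, 24, 1.75, 0, 0, 0, 24])

```text
time_s: 16.08
tool_pos: [0.6195, 0.0678, 0.0079]
tool_rot: [180.0, 0.0, 127.7]
force: [0.8, -1.4, 1.2]
grip_width: 0.0239
grasp_force: 0.5
```

drive_tool(moves=[0.4, 0, 0, 0, 24, 0.8, 0, 0, 0, 24, 1.2, 0, 0, 0, 24, 1.5, 0, 0, 0, 24, 1.7, 0, 0, 0, 24])

```text
time_s: 16.7
tool_pos: [0.5782, 0.1212, 0.0078]
tool_rot: [180.0, 0.0, 127.7]
force: [0.8, -0.8, 1.3]
grip_width: 0.024
grasp_force: 0.6
```

Run:
```python
from h import *
im,_=env.read_camera("wrist"); cv2.imwrite("pics/w6.png",im[...,::-1]); o=env.get_obs(); p=np.array(o["tool_pos"]);print(p,o["tool_rot"])
d=np.array([497,226])-p[:2]*1000;y=np.radians(o["tool_rot"][2]);print(d@[np.cos(y),np.sin(y)]/40,d@[np.sin(y),-np.cos(y)]/40)
```

```text
[0.57759123 0.1221207  0.00774001] [-1.79991748e+02 -4.75542945e-02  1.27780101e+02]
3.2868918075624585 -0.0014219086007768666
```

View pics/w6.png

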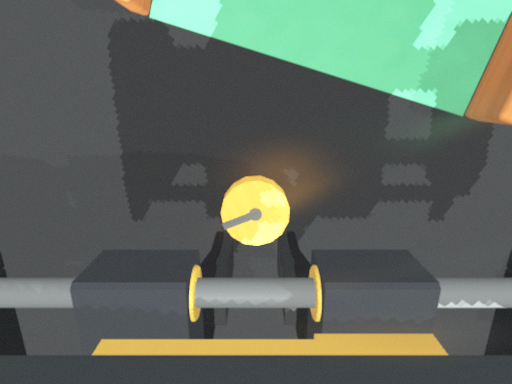

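Weight c is cradled at (255,211), and the mouth spans (150,17) to (465,115) ahead. I'll go on 3.2 units.

drive_tool(moves=[0.25, 0, 0, 0, 24, 0.6, 0, 0, 0, 24, 1.0, 0, 0, 0, 24, 1.4, 0, 0, 0, 24, 1.8, 0, 0, 0, 24])

```text
time_s: 17.38
tool_pos: [0.5337, 0.1786, 0.0078]
tool_rot: [-180.0, -0.0, 127.7]
force: [-0.2, -1.3, 0.8]
grip_width: 0.0235
grasp_force: 0.6
```

drive_tool(moves=[0.4, 0, 0, 0, 24, 0.75, 0, 0, 0, 24, 1.05, 0, 0, 0, 24, 1.25, 0, 0, 0, 24, 1.4, 0, 0, 0, 24])

```text
time_s: 18.0
tool_pos: [0.5002, 0.2219, 0.0078]
tool_rot: [180.0, 0.0, 127.7]
force: [1.0, -0.5, 0.3]
grip_width: 0.0239
grasp_force: 0.6
```

drive_tool(moves=[0, 0, 0, 0, 24, -0.3, 0, 0, 0, 24, -0.6, 0, -0.4, 0, 24, -0.9, 0, -1.4, 0, 24, -1.4, 0, -2.7, 0, 24])

```text
time_s: 18.62
tool_pos: [0.5346, 0.1762, 0.117]
tool_rot: [-179.9, -0.0, 127.7]
force: [1.3, 0.3, 0.2]
grip_width: 0.024
grasp_force: 0.0
```

drive_tool(moves=[-0.6, 0, -0.6, 0, 24, -1.8, 0, -0.6, 0, 24, -3.0, 0, -0.6, 0, 24, -4.0, 0, -0.6, 0, 24, -4.0, 0, -0.6, 0, 24])

```text
time_s: 19.25
tool_pos: [0.6345, 0.0445, 0.1407]
tool_rot: [180.0, 0.2, 127.2]
force: [-0.5, 0.0, 0.6]
grip_width: 0.0239
grasp_force: 0.0
```

Run:
```python
from h import *
im,_=env.read_camera("side"); s,_=env.read_camera("scene"); cv2.imwrite("pics/f.png",np.hstack([cv2.resize(im[270:384,120:270],(400,304)),cv2.resize(s[100:260,40:410],(400,304))])[...,::-1])
T=np.array([522,266]);B=np.array([[-.366,.930],[-.930,-.366]])
for n,I in(("side",im),("scene",s)):
    m=cv2.inRange(cv2.cvtColor(I,cv2.COLOR_RGB2HSV),(14,120,120),(32,255,255))
    for c in cv2.findContours(m,0,1)[0]:
        if 60<cv2.contourArea(c)<1500:
            q=cv2.minAreaRect(c)[0]; w=ray(n,[q],.008)[0,:2]*1000; print(n,np.round(q),w.round(),"tray",(B@(w-T)).round())
```

```text
side [185. 347.] [532. 286.] tray [ 15. -17.]
side [222. 342.] [484. 240.] tray [-10.  45.]
side [195. 341.] [525. 267.] tray [-0. -3.]
side [ 90. 261.] [807. 269.] tray [-101. -266.]
side [193. 198.] [750.  19.] tray [-314. -122.]
side [218. 166.] [767. -98.] tray [-429.  -95.]
side [367. 138.] [ 516. -417.] tray [-633.  255.]
side [467.  66.] [ 410. -925.] tray [-1067.   540.]
scene [356. 144.] [534. 287.] tray [ 15. -19.]
scene [331. 140.] [489. 238.] tray [-14.  41.]
scene [301.  97.] [214. 314.] tray [157. 269.]
```

View pics/f.png

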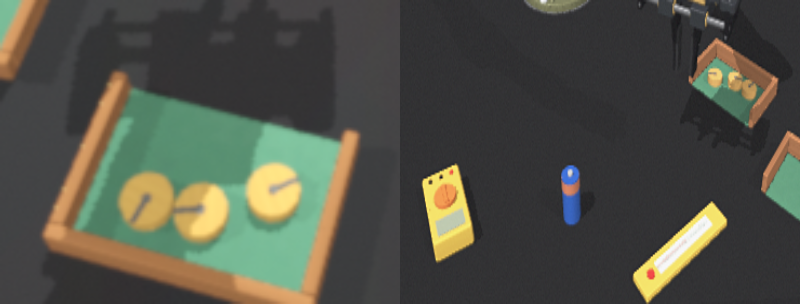

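All three weights lie flat and well inside the tray, with about 25 mm or more to the mouth line. The cell, multimeter and thermometer look unmoved and the arm is clear.

```bash
python3 -c "
from cell import env
print(env.sign_off())"
```

```text
the job is handed in; nothing more can be done
None
```

All three weights were swept flat into the tray nearest the base; the dry cell, multimeter and thermometer looked undisturbed, and the job was handed in at about 19 s (no verdict was returned).

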